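# Open the pop-out T-handle on the bonder's tooling case

## Task

Unlatch the lid of the white tooling case: press the release button beside the flush T-handle until the handle pops out, then turn the handle clockwise (seen from above) until the latch lets go, and let go of it so that the lid stands ajar on its spring with the handle still out. Press by feel, with no more than 20 N on the button, do not wrench the handle sideways in its soft rubber bush (15 N at most), and leave the things lying on and around the case where they are.

Things in the scene. Friction and masses are not known exactly. Their poses are not given: they have to be found in the camera images.
- case: White sheet-metal tooling case fixed to the bench, 260 (x) x 320 (y) x 100 mm high without its lid. Origin: centre of its underside, on the bench; z up; its front faces -x (the robot), +y is its left seen from the robot. A flat lid 6 mm thick (upper face 106 mm up) lies on it, hinged along the rear (+x) edge.
- plate_mid (a point): Centre of the upper face of the aluminium T-handle plate, 52 (x) x 200 (y) x 16 mm thick, on the lid's front part (70 mm in front of the case's centre, 122 mm above the bench while shut). Axes as the case's. The black handle lies flush in a slot along y; a black round push button stands at the left (+y) end; the flat steel key plug at the right end does nothing.
- handle_mid (a point): Centre of the handle's black bar, 14 wide (its x) x 72 long (its y) x 13 mm high; moves with it. Stowed, the bar is flush with the plate (centre 115.5 mm above the bench) and cannot be gripped. Popped out, its centre is 145.5 mm above the bench, 23.5 mm over the plate: pinch it across its 14 mm width. It turns about the vertical through this point, which is its spindle.
- button: The push button, a black cylinder 21 mm across, 74 mm to the case's +y of the handle's middle. Origin: on its axis; unpressed, level with the plate's upper face; it sinks as the button is pressed. The top stands 8 to 26 mm over the origin (set by hand, not measured: feel for it). Sprung, 6.5 mm travel to a hard stop: 2 N at first, 6 N at the end. It frees the handle 4 to 5 mm down (4 to 5 N); no need to hold it.
- thandle (a joint): How far the handle has popped out, m: 0 stowed flush, 0.030 fully out. A spring drives it out (about 4 to 6 N) once the button frees it; it can be pushed back in against that spring.
- spindle (a joint): Turn of the handle, rad: 0 with the bar along the case's y, growing clockwise seen from above, hard stop at 1.31 (75 degrees). The latch lets go near 1.0. Friction 0.1 to 0.2 N m, no return spring: it stays where it is left. It cannot turn while stowed in its slot.
- bush_x (a joint): Sideways give of the handle's spindle in its rubber bush, along the case's x, m: 0 at rest, 2.5 N per mm. Wrenching or pulling the handle sideways shows here; over 6 mm (15 N) tears the bush.
- bush_y (a joint): The same along the case's y, m: 0 at rest, 2.5 N per mm, at most 6 mm either way.
- lid (a joint): Lid angle, rad: 0 shut. Once unlatched its spring lifts it by itself to a stop at 0.09 (the handle then stands about 18 mm higher, leaning 5 degrees; push at the handle 3 to 5 N). A gripper holding the handle or standing over the plate keeps it from rising fully until it is taken away.
- chip_tray: Bystander: black plastic chip tray with small pockets, 70 x 90 x 12, lying loose on the rear half of the lid, mm. Origin: centre of its underside. To be left alone.
- wafer_ring: Bystander: flat steel ring, 72 across, 6 thick, lying loose on the rear half of the lid, mm. Origin: centre of its underside. To be left alone.
- flux_jar: Bystander: amber jar, 48 across, 70 tall, standing left of the case, mm. Origin: centre of its underside. To be left alone.
- weight: Bystander: brass cylinder weight, 34 across, 40 tall, standing left of the case, mm. Origin: centre of its underside. To be left alone.
- gel_box: Bystander: flat grey plastic box 55 x 55 x 16, left of the case, mm. Origin: centre of its underside. To be left alone.
- cup: Bystander: white ceramic mug, 72 across, 85 tall, right of the case, mm. Origin: centre of its underside. To be left alone.
- driver: Bystander: screwdriver lying right of the case, mm. Origin: centre of its underside. To be left alone.

How it is judged:
By the outcome, as a careful person would: the job done as asked, in the order asked, and still so for the second after the job is handed in, with the robot touching nothing.
It also fails if it takes over 54 s, if anything falls off the work surface, if the arm or the gripper's body presses on something with over 40 N, if the wrist force passes 120 N, or if a joint passes its speed limit or range.

## Robot

A 6-joint arm with a two-finger parallel gripper is mounted at the origin on the work surface. World frame = base frame: x ahead of the robot, y to its left, z up, the work surface at z = 0. Lengths are in m, angles in rad, forces in N, time in s.
With the tool pointing down it reaches from about 0.25 to 0.775 m from the base axis. Payload 4 kg.
Tool frame: the origin (TCP) lies on the centre line of the jaws, within the pads' length; the fingertips stand robot.tip_reach ahead of it and the grasp point (between the pads) lies 5 mm behind it (robot.tip_reach is the distance from the TCP to the fingertips, in m); z points along the fingers, x is the direction in which the jaws open and shut, and the axes are right-handed (so a half turn about z gives the same grasp; the last joint's range is limited). The gripper opens to 85 mm and grips with 20 to 120 N. Pads are 22 mm wide; open, the fingers measure 114 mm over their backs; the gripper's body (76 mm by 85 mm) begins 54 mm behind the grasp point. The pads swing forward as they close: fully open they stand 13 mm farther back than shut.
Start: joints at [-1.281, 0.087, 1.371, -0, 1.684, -0.103], TCP at [0.211, -0.508, 0.217] pointing down, gripper open.
Joint ranges: [-3.1, 3.1], [-0.76, 2.03], [0.27, 2.55], [-1.08, 4.22], [0.17, 2.65], [-2.57, 2.57]. Speed limits (rad/s): [2.79, 2.79, 3.14, 3.14, 3.14, 3.14].

## Interface

Orientations are given as a unit quaternion [x, y, z, w].
In Python, from bench import robot gives the robot as it stands.
- The arm moves only by the tool carry_out, never from a script. Its argument "targets" is a list of rows, each a list of 4 numbers: the shift along the world's x, y, z in mm, then the turn about the world's z in degrees. A call has exactly 5 rows; each row shifts and turns the commanded pose from where the row before left it; what a row does not reach is not made up. A row lasts 1/10 s, in which the tool goes at most 50 mm and 8.59 degrees, less where a joint would pass 70% of its speed; a pose out of reach is approached as far as the arm can. A call with a gripper value outside its range is refused whole. "gripper" is the closure, from -1 (fully open) to 1 (shut), set as the call begins (left out, the last holds). The fingers move at their own pace and stop on an object; "newtons" is the grip in N (left out, the last holds). Time passes only in rows, so rows that do not move let the fingers close, or fill a call up. It gives the time, the measured TCP pose, the force and the opening at its end, in the units of the state.
- robot.get_state(): the state, without advancing time (a new reading comes with each control period).
- robot.capture(name): name is "side" or "top" or "wrist"; returns the picture (400x640x3 uint8, blue, green, red); there is no depth.
- robot.camera_info(name): a dict with "camera_matrix" (3x3 intrinsics, pixels), "extrinsics" (4x4, takes a point from camera to world coordinates); the wrist camera has in their place "tool_from_camera" (4x4, takes a point from camera to tool coordinates, whose origin is the TCP and whose axes are the tool frame's). Camera axes: x right, y down, z forward; pixel columns grow to the right and rows downward; lengths in m; the calibration is good to about 2 mm. The wrist camera is an equidistant fisheye: a pixel r from the principal point sees the ray r / f radians off the axis. A picture is of the moment at which its call begins: read the wrist's pose just before it. camera_info takes no time and is no camera call.
- robot.hand_in(): hands the job in, once; it reports no verdict.
The state is a dict: "time": time; "q": joint angles; "dq": joint speeds; "effort": joint torques, N m; "tcp_pos": TCP position; "orientation": TCP orientation; "contact_force": force on the tool from outside, world axes, zero at the start; "wrist_torque": the same for the moment, N m; "finger_gap": finger opening in m.
Only numpy, scipy, OpenCV 4.12 (cv2) and the standard library are available. Lean on these libraries where they do the work, as an engineer would, in place of code of your own. Each camera call takes 0.05 s, during which the arm holds its last target.

## Working session

There is one attempt and no reset: what is moved stays moved. The work goes in short steps, Python scripts to look and compute and a tool call to move; the robot and the scene stay as the last step left them, time stands still between calls to the robot, and variables do not carry over. Pictures are saved under pics/ and viewed, and the job is handed in when it is done.

Besides the shell and the picture viewer there is one more tool, called as name(argument=value, ...), one argument or row to a line, values as JSON. carry_out: Moves the arm, as the interface text tells. Its arguments: {"type":"object","properties":{"targets":{"type":"array"},"gripper":{"type":"number"},"newtons":{"type":"number"}},"required":["targets"]}

```bash
ls; mkdir -p pics
python3 - <<'E'
from bench import robot
import cv2
s=robot.get_state()
for k in s: print(k,s[k])
print(robot.tip_reach)
for n in("side","top","wrist"):
    print(n,robot.camera_info(n)); cv2.imwrite(f"pics/{n}0.png",robot.capture(n))
E
```

```text
pics
time 0.0
q [-1.28110316e+00  8.79926436e-02  1.37225456e+00 -6.59397934e-06
  1.68357612e+00 -1.03103803e-01]
dq [ 0.00216946 -0.00014691  0.00030188 -0.00044661  0.00137972 -0.00015087]
effort [-6.47746001e-04 -3.51868808e+01 -3.13274860e+01 -1.27939957e-04
  1.06955896e-02 -1.78062970e-05]
tcp_pos [ 0.21036865 -0.50761766  0.21561841]
orientation [ 8.31496081e-01 -5.55529498e-01 -8.60792860e-04 -7.09237115e-04]
contact_force [-0.56041937  0.24573136  0.05049745]
wrist_torque [-0.0214855  -0.0030331  -0.05986656]
finger_gap 0.08556352024087793
0.014
side {'camera_matrix': array([[473.77608052,   0.        , 318.29049357],
       [  0.        , 473.77608052, 205.90434195],
       [  0.        ,   0.        ,   1.        ]]), 'extrinsics': array([[-0.87114422, -0.3772724 ,  0.31428218,  0.23989394],
       [-0.49065904,  0.64404499, -0.58690695,  0.74594565],
       [ 0.01901193, -0.66548598, -0.74616818,  0.9974142 ],
       [ 0.        ,  0.        ,  0.        ,  1.        ]])}
top {'camera_matrix': array([[472.57732264,   0.        , 319.14126973],
       [  0.        , 472.5
[... 177 characters left out ...]
0978216, -0.00311958,  0.04415973],
       [ 0.00422108, -0.11468692, -0.99339272,  1.16696174],
       [ 0.        ,  0.        ,  0.        ,  1.        ]])}
wrist {'camera_matrix': array([[309.70691629,   0.        , 319.74694588],
       [  0.        , 309.70691629, 198.33284611],
       [  0.        ,   0.        ,   1.        ]]), 'tool_from_camera': array([[ 9.99999923e-01, -3.17932770e-04,  2.30009957e-04,
         8.33902128e-04],
       [ 2.30746707e-04,  9.50520862e-01,  3.10660646e-01,
        -7.95902771e-02],
       [-3.17398462e-04, -3.10660569e-01,  9.50520863e-01,
        -1.57157827e-01],
       [ 0.00000000e+00,  0.00000000e+00,  0.00000000e+00,
         1.00000000e+00]])}
```

View pics/top0.png

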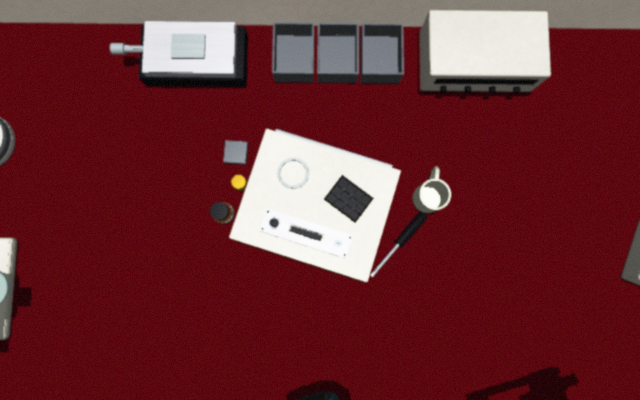

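View pics/side0.png

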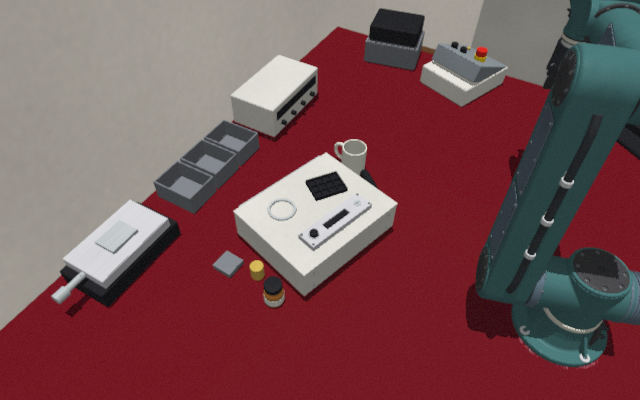

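View pics/wrist0.png

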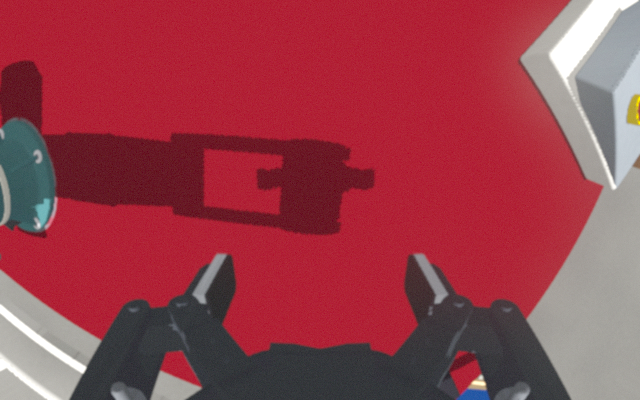

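The top view shows the case's plate running from about (274,222) at the button to (338,243) at the plug, with the dark handle near (306,233). I'll measure these from both views.

```bash
cat > h.py <<'E'
import numpy as np, cv2
from bench import robot
def ray(n,uv):
    c=robot.camera_info(n);K=c["camera_matrix"];E=c["extrinsics"]
    d=E[:3,:3]@np.linalg.inv(K)@np.array([uv[0],uv[1],1.]);return E[:3,3],d/np.linalg.norm(d)
def onz(n,uv,z):
    o,d=ray(n,uv);return o+d*(z-o[2])/d[2]
def proj(n,p):
    c=robot.camera_info(n);E=np.linalg.inv(c["extrinsics"]);q=c["camera_matrix"]@(E[:3,:3]@p+E[:3,3]);return q[:2]/q[2]
def tri(u1,u2):
    (a,d),(b,e)=ray("top",u1),ray("side",u2)
    t=np.linalg.lstsq(np.c_[d,-e],b-a,rcond=None)[0];p=a+d*t[0];q=b+e*t[1];return (p+q)/2,np.linalg.norm(p-q)
def wproj(p,s):
    from scipy.spatial.transform import Rotation as R
    c=robot.camera_info("wrist");T=c["tool_from_camera"];K=c["camera_matrix"]
    pt=R.from_quat(s["orientation"]).inv().apply(np.asarray(p)-s["tcp_pos"]);pc=T[:3,:3].T@(pt-T[:3,3])
    r=np.hypot(pc[0],pc[1]);th=np.arctan2(r,pc[2]);return K[:2,2]+K[0,0]*th*pc[:2]/r
def wray(uv,s):
    from scipy.spatial.transform import Rotation as R
    c=robot.camera_info("wrist");T=c["tool_from_camera"];K=c["camera_matrix"]
    v=(np.array(uv)-K[:2,2])/K[0,0];th=np.linalg.norm(v);d=np.r_[np.sin(th)*v/th,np.cos(th)]
    Rt=R.from_quat(s["orientation"]);return Rt.apply(T[:3,3])+s["tcp_pos"],Rt.apply(T[:3,:3]@d)
def wonz(uv,z,s):
    o,d=wray(uv,s);return o+d*(z-o[2])/d[2]
E
python3 - <<'E'
from h import *
for n,(x0,y0,x1,y1) in {"top":(225,120,405,285),"side":(230,145,400,295)}.items():
    im=cv2.imread(f"pics/{n}0.png");g=im.max(2)
    m=(g<90).astype(np.uint8);mm=np.zeros_like(m);mm[y0:y1,x0:x1]=m[y0:y1,x0:x1]
    k,l,st,ce=cv2.connectedComponentsWithStats(mm)
    for i in range(1,k):
        if st[i,4]>15:
            ys,xs=np.where(l==i);r=cv2.minAreaRect(np.c_[xs,ys].astype(np.float32));print(n,ce[i].round(1),st[i],r, onz(n,ce[i],.122).round(4))
    cv2.imwrite(f"pics/{n}0c.png",cv2.resize(im[y0:y1,x0:x1],None,fx=4,fy=3.6,interpolation=cv2.INTER_CUBIC)[:600,:800])
E
```

```text
top [241.  158.8] [225 143  27  26 139] ((241.31654357910156, 159.3402099609375), (17.303722381591797, 34.50424575805664), 49.184913635253906) [0.7162 0.2174 0.122 ]
top [348.2 198.5] [ 325  176   47   46 1133] ((348.0599670410156, 198.41998291015625), (38.19999313354492, 29.79999542236328), 36.869895935058594) [ 0.6287 -0.0237  0.122 ]
top [239.4 190.6] [234 188  10   6  30] ((238.73849487304688, 190.90771484375), (4.713320255279541, 9.178570747375488), 82.87498474121094) [0.644  0.2189 0.122 ]
top [228.7 214.6] [225 204  11  22 129] ((230.0, 214.5), (21.0, 10.0), 90.0) [0.5901 0.2411 0.122 ]
top [273.9 222.5] [271 219   7   8  41] ((273.6499938964844, 222.5500030517578), (6.640782833099365, 6.324554920196533), 18.434947967529297) [0.5735 0.1407 0.122 ]
top [400.1 238.8] [392 225  13  25 162] ((398.0, 237.0), (24.0, 12.0), 90.0) [ 0.5401 -0.1385  0.122 ]
top [305.9 233. ] [291 227  30  13 136] ((305.4999694824219, 233.0), (30.08196449279785, 5.219701290130615), 15.945394515991211) [0.5509 0.0694 0.122 ]
top [241.8 243.8] [237 242  11   5  17] ((241.7000274658203, 244.4000244140625),
[... 1465 characters left out ...]
218.23988342285156), (5.644834995269775, 27.041446685791016), 53.74616622924805) [0.5526 0.0717 0.122 ]
side [350.4 261.8] [307 226  87  69 546] ((350.8398742675781, 261.66143798828125), (5.599551200866699, 108.85226440429688), 51.11550521850586) [0.464  0.1673 0.122 ]
side [313.4 233. ] [310 229   8   9  54] ((313.5, 233.0), (8.0, 7.0), 90.0) [0.5766 0.1376 0.122 ]
side [271.5 277.2] [237 234  65  61 514] ((261.5240783691406, 271.8912353515625), (87.72566223144531, 23.192279815673828), 43.451839447021484) [0.5945 0.2901 0.122 ]
side [236.3 269.2] [230 261  14  17  60] ((236.3895263671875, 268.9006042480469), (3.121835708618164, 20.589248657226562), 41.987213134765625) [0.6729 0.3116 0.122 ]
```

View pics/top0c.png

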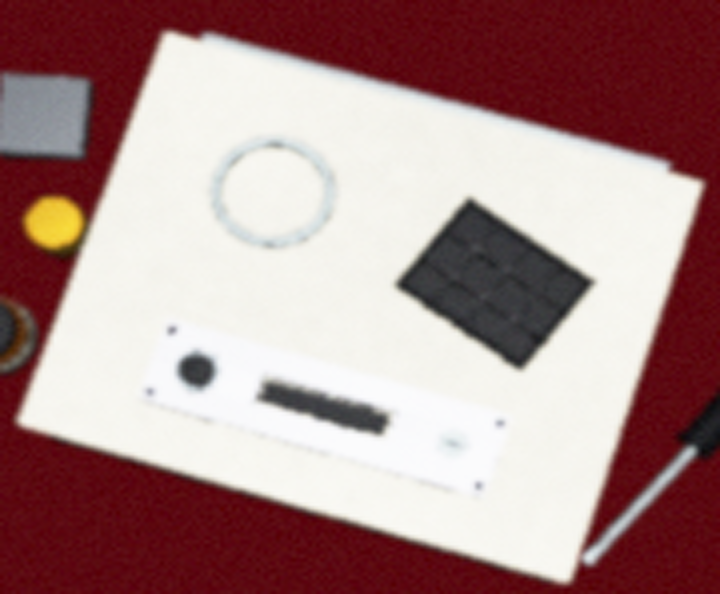

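View pics/side0c.png

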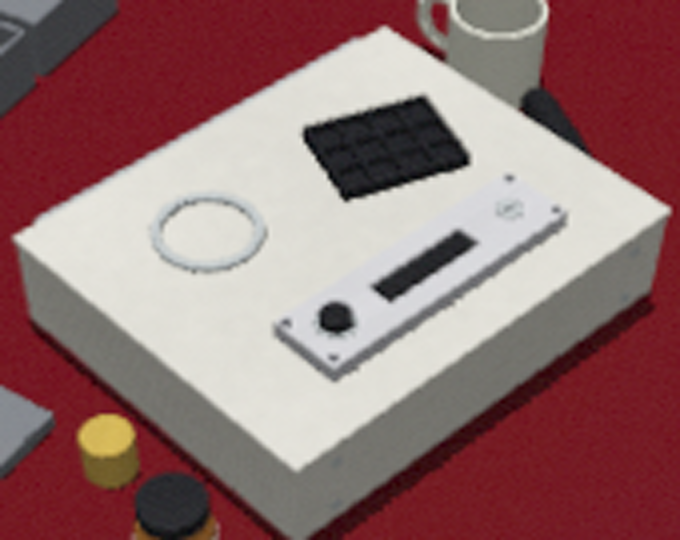

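Run:
```python
from h import *
print("handle",tri((305.9,233),(335.7,218.4)))
print("button",tri((273.9,222.5),(313.4,233)))
# screws in crop px: top scale 4,3.6 off 225,120
sc={k:(225+(u+.5)/4-.5,120+(v+.5)/3.6-.5) for k,(u,v) in dict(bl=(150,392),tl=(172,330),tr=(501,423),br=(479,486)).items()}
P={k:onz("top",v,.122) for k,v in sc.items()};print({k:p.round(4) for k,p in P.items()})
print("mid",np.mean(list(P.values()),0).round(4))
for a,b in(("tr","tl"),("br","bl")):
    d=P[b]-P[a];print(np.linalg.norm(d),np.degrees(np.arctan2(-d[0],d[1])))
L={k:onz("top",(225+u/4,120+v/3.6),.106)for k,(u,v) in dict(fl=(17,425),fr=(571,583),rr=(706,182),rl=(165,32)).items()}
for a,b in(("fr","fl"),("rr","rl")):
    d=L[b]-L[a];print("lid",np.linalg.norm(d),np.degrees(np.arctan2(-d[0],d[1])))
print({k:p.round(4) for k,p in L.items()})
```

```text
handle (array([0.55192549, 0.0698579 , 0.12043429]), np.float64(0.002023643379866159))
button (array([0.57400036, 0.14050431, 0.12641385]), np.float64(0.001851311150728124))
{'bl': array([0.5599, 0.1663, 0.122 ]), 'tl': array([0.5982, 0.155 , 0.122 ]), 'tr': array([ 0.5427, -0.0277,  0.122 ]), 'br': array([ 0.5042, -0.0157,  0.122 ])}
mid [0.5512 0.0695 0.122 ]
0.19092195561125136 -16.88983332660081
0.19029626933853003 -16.99823352743179
lid 0.3238171491628351 -16.89891298143403
lid 0.324114940414032 -16.864682219225617
{'fl': array([0.5387, 0.2412, 0.106 ]), 'fr': array([ 0.4446, -0.0686,  0.106 ]), 'rr': array([ 0.6959, -0.1462,  0.106 ]), 'rl': array([0.7899, 0.164 , 0.106 ])}
```

carry_out(
  targets=[
    [20,40,15,4],
    [24,43,5,4],
    [24,43,5,4],
    [24,43,5,4],
    [24,43,5,4],
  ],
  gripper=1,
  newtons=40,
)

```text
time: 0.65
tcp_pos: [0.3269, -0.2943, 0.2517]
orientation: [0.916, -0.402, 0.0, -0.0]
contact_force: [0.7, -0.4, -0.6]
finger_gap: 0.0125
```

carry_out(
  targets=[
    [24,43,5,4],
    [24,43,5,4],
    [24,43,5,4],
    [24,43,5,4],
    [24,43,5,4],
  ],
)

```text
time: 1.15
tcp_pos: [0.447, -0.0791, 0.2769]
orientation: [0.972, -0.236, 0.0, 0.0]
contact_force: [1.2, -1.1, 0.7]
finger_gap: 0.0001
```

carry_out(
  targets=[
    [26,43,0,4],
    [25,43,0,4],
    [25,43,-5,2.6],
    [25,43,-5,0],
    [24,43,-5,0],
  ],
)

```text
time: 1.65
tcp_pos: [0.572, 0.1357, 0.2612]
orientation: [0.989, -0.147, -0.0, 0.0]
contact_force: [-0.0, -0.3, -0.4]
finger_gap: 0.0003
```

carry_out(
  targets=[
    [0,6,0,0],
    [0,0,0,0],
    [0,0,0,0],
    [0,0,0,0],
    [0,0,0,0],
  ],
)

```text
time: 2.15
tcp_pos: [0.5712, 0.1383, 0.2628]
orientation: [0.989, -0.148, 0.001, -0.0]
contact_force: [0.4, -0.2, 0.5]
finger_gap: 0.0
```

Run:
```python
from h import *
s=robot.get_state();print(s)
im=robot.capture("wrist");cv2.imwrite("pics/w1.png",im)
for n,p in dict(h=(.552,.070,.122),b=(.5735,.1405,.135),tl=(.5982,.155,.122),tr=(.5427,-.0277,.122)).items(): print(n,wproj(p,s))
```

```text
{'time': 2.15, 'q': array([ 1.41188052e-01,  1.67124585e-01,  1.19156800e+00, -2.75381504e-04,
        1.78136399e+00,  4.38023089e-01]), 'dq': array([ 0.00390293,  0.00542863, -0.00190598,  0.00427699,  0.00035347,
        0.00125592]), 'effort': array([ 1.61017771e-01, -3.85171223e+01, -3.13709986e+01,  8.87696719e-03,
       -9.52477305e-03, -1.67031227e-03]), 'tcp_pos': array([0.57123695, 0.13826861, 0.26281761]), 'orientation': array([ 9.89001751e-01, -1.47901755e-01,  7.74502902e-04, -9.03116104e-05]), 'contact_force': array([ 0.35650788, -0.16959591,  0.54880339]), 'wrist_torque': array([ 0.0173535 , -0.01870209, -0.0032416 ]), 'finger_gap': 2.6780947026993776e-05}
h [320.58156147 244.82421266]
b [320.62853928 181.38693402]
tl [340.40339727 157.1572964 ]
tr [336.63624138 314.10839958]
```

View pics/w1.png

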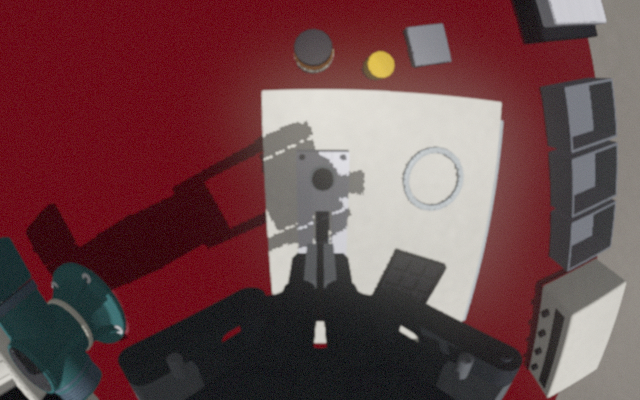

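The button is at about (322,179) with the plate screws at (302,157) and (343,157), close to prediction. I'll refine the position from this view.

Run:
```python
from h import *
s=robot.get_state()
im=cv2.imread("pics/w1.png");g=im.max(2)
m=np.zeros(g.shape,np.uint8);m[165:205,300:345]=(g[165:205,300:345]<75)
k,l,st,ce=cv2.connectedComponentsWithStats(m)
for i in range(1,k):
    if st[i,4]>10: print(ce[i],st[i],[wonz(ce[i],z,s).round(4)[:2] for z in(.13,.14,.148)])
for uv in((302,157),(343,157)):print(wonz(uv,.122,s).round(4))
cv2.imwrite("pics/w1c.png",cv2.resize(im[140:260,270:370],None,fx=5,fy=5))
```

```text
[320.28235294 181.34705882] [313 172  18  17 170] [array([0.5728, 0.1395]), array([0.5736, 0.1421]), array([0.5742, 0.1441])]
[0.5624 0.1663 0.122 ]
[0.6007 0.1546 0.122 ]
```

View pics/w1c.png

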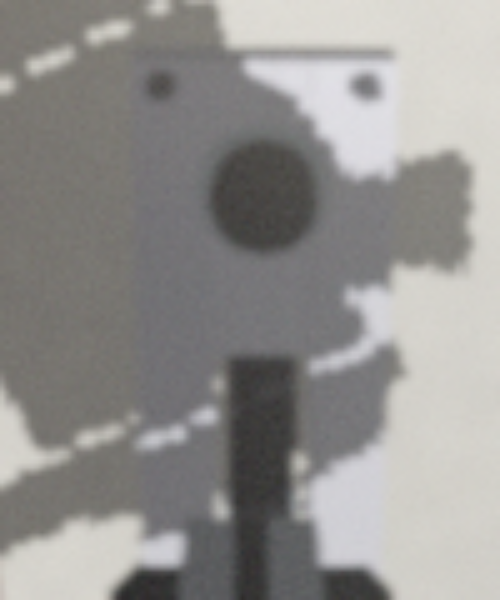

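carry_out(
  targets=[
    [3,3,-20,0],
    [0,0,-25,0],
    [0,0,-25,0],
    [0,0,-15,0],
    [0,0,0,0],
  ],
)

```text
time: 2.7
tcp_pos: [0.5728, 0.1419, 0.1741]
orientation: [0.989, -0.147, -0.002, 0.001]
contact_force: [0.4, -0.2, -0.3]
finger_gap: 0.0
```

carry_out(
  targets=[
    [0,0,0,0],
    [0,0,0,0],
    [0,0,-1,0],
    [0,0,-1,0],
    [0,0,0,0],
  ],
)

```text
time: 3.2
tcp_pos: [0.5745, 0.1427, 0.1752]
orientation: [0.989, -0.147, 0.0, -0.0]
contact_force: [0.1, 0.6, 0.5]
finger_gap: 0.0003
```

Run:
```python
from h import *
s=robot.get_state();print(s["tcp_pos"],s["contact_force"])
im=robot.capture("side");cv2.imwrite("pics/s1.png",cv2.resize(im[170:280,260:400],None,fx=5,fy=5))
```

```text
[0.57452377 0.14271927 0.17520809] [0.05557972 0.55792597 0.50997618]
```

View pics/s1.png

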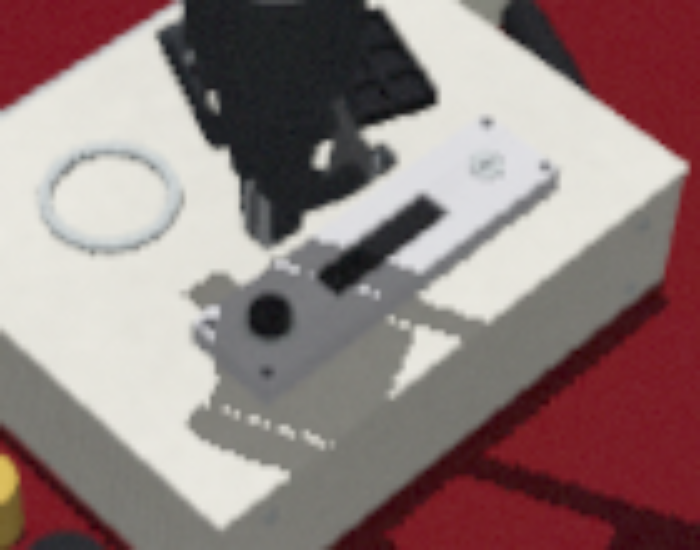

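The closed tips hang over the button, roughly 20 mm above it at crop (265,245), and the handle is still stowed. I'll feel my way down.

carry_out(
  targets=[
    [0,-1,-2,0],
    [0,0,-2,0],
    [0,0,-2,0],
    [0,0,-1,0],
    [0,0,0,0],
  ],
)

```text
time: 3.75
tcp_pos: [0.5742, 0.1416, 0.1674]
orientation: [0.989, -0.147, -0.0, 0.0]
contact_force: [-0.2, 0.1, 1.2]
finger_gap: -0.0001
```

carry_out(
  targets=[
    [0,0,-1,0],
    [0,0,-1,0],
    [0,0,-1,0],
    [0,0,0,0],
    [0,0,0,0],
  ],
)

```text
time: 4.25
tcp_pos: [0.5744, 0.1417, 0.1648]
orientation: [0.989, -0.147, -0.0, 0.0]
contact_force: [-1.1, -0.4, -0.3]
finger_gap: -0.0001
```

carry_out(
  targets=[
    [0,0,-1,0],
    [0,0,-1,0],
    [0,0,-1,0],
    [0,0,0,0],
    [0,0,0,0],
  ],
)

```text
time: 4.75
tcp_pos: [0.5744, 0.1416, 0.1618]
orientation: [0.989, -0.147, -0.0, 0.0]
contact_force: [-0.1, -0.1, 0.5]
finger_gap: -0.0002
```

carry_out(
  targets=[
    [0,0,-1,0],
    [0,0,-1,0],
    [0,0,-1,0],
    [0,0,0,0],
    [0,0,0,0],
  ],
)

```text
time: 5.25
tcp_pos: [0.5744, 0.1416, 0.1588]
orientation: [0.989, -0.147, -0.0, 0.0]
contact_force: [-0.4, -0.6, 0.1]
finger_gap: -0.0001
```

carry_out(
  targets=[
    [0,0,-1,0],
    [0,0,-1,0],
    [0,0,-1,0],
    [0,0,0,0],
    [0,0,0,0],
  ],
)

```text
time: 5.75
tcp_pos: [0.5744, 0.1416, 0.1557]
orientation: [0.989, -0.147, -0.0, 0.0]
contact_force: [0.9, 0.3, 1.2]
finger_gap: -0.0003
```

carry_out(
  targets=[
    [0,0,-1,0],
    [0,0,-1,0],
    [0,0,0,0],
    [0,0,0,0],
    [0,0,0,0],
  ],
)

```text
time: 6.25
tcp_pos: [0.5744, 0.1417, 0.1539]
orientation: [0.989, -0.147, 0.0, 0.0]
contact_force: [0.4, 0.9, -0.4]
finger_gap: -0.0003
```

carry_out(
  targets=[
    [0,0,-1,0],
    [0,0,-1,0],
    [0,0,0,0],
    [0,0,0,0],
    [0,0,0,0],
  ],
)

```text
time: 6.75
tcp_pos: [0.5744, 0.1417, 0.1518]
orientation: [0.989, -0.147, 0.0, 0.0]
contact_force: [0.7, 0.3, -0.3]
finger_gap: -0.0001
```

carry_out(
  targets=[
    [0,0,-1,0],
    [0,0,-1,0],
    [0,0,0,0],
    [0,0,0,0],
    [0,0,0,0],
  ],
)

```text
time: 7.25
tcp_pos: [0.5744, 0.1416, 0.1498]
orientation: [0.989, -0.147, 0.0, 0.0]
contact_force: [0.5, -0.5, -0.0]
finger_gap: -0.0001
```

carry_out(
  targets=[
    [0,0,-1,0],
    [0,0,-1,0],
    [0,0,0,0],
    [0,0,0,0],
    [0,0,0,0],
  ],
)

```text
time: 7.75
tcp_pos: [0.5744, 0.1416, 0.1478]
orientation: [0.989, -0.147, 0.0, 0.0]
contact_force: [0.2, 0.2, -0.9]
finger_gap: -0.0004
```

carry_out(
  targets=[
    [0,0,-1,0],
    [0,0,-1,0],
    [0,0,0,0],
    [0,0,0,0],
    [0,0,0,0],
  ],
)

```text
time: 8.25
tcp_pos: [0.5744, 0.1417, 0.1458]
orientation: [0.989, -0.147, 0.0, 0.0]
contact_force: [-0.9, 0.0, -0.9]
finger_gap: -0.0001
```

carry_out(
  targets=[
    [0,0,-1,0],
    [0,0,-1,0],
    [0,0,0,0],
    [0,0,0,0],
    [0,0,0,0],
  ],
)

```text
time: 8.75
tcp_pos: [0.5744, 0.1417, 0.1438]
orientation: [0.989, -0.147, 0.0, 0.0]
contact_force: [-0.4, 0.4, 0.7]
finger_gap: 0.0001
```

Run:
```python
from h import *
s=robot.get_state();print(s["tcp_pos"],s["contact_force"])
im=robot.capture("side");cv2.imwrite("pics/s2.png",cv2.resize(im[170:280,260:400],None,fx=5,fy=5))
```

```text
[0.5743862  0.14168522 0.14384829] [-0.39998341  0.41192599  0.68469101]
```

View pics/s2.png

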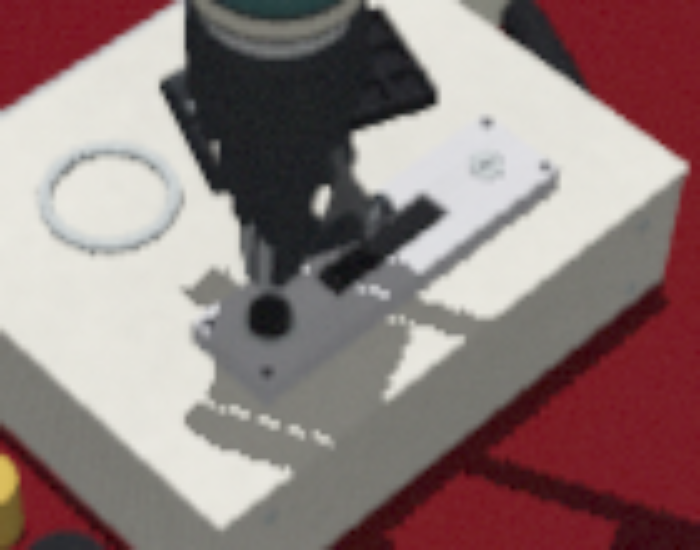

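Run:
```python
from h import *
s=robot.get_state();t=s["tcp_pos"].copy()
f=lambda p:((proj("side",p)-[260,170])*5).round(1)
for dz in(0,-.014,-.02,-.03):print(dz,f(t+[0,0,dz]))
print("btn",[f(np.array([.5735,.1408,z])) for z in(.122,.13,.14,.148)])
im=robot.capture("wrist");cv2.imwrite("pics/w2.png",im)
s=robot.get_state();print([wproj((.5735,.1408,z),s) for z in(.122,.13,.14)])
```

```text
0 [267.4 293.3]
-0.014 [267.  312.1]
-0.02 [266.9 320.1]
-0.03 [266.7 333.2]
btn [array([269.4, 322. ]), array([269.7, 311.4]), array([269.9, 298. ]), array([270.1, 287.1])]
[array([318.07257242, 230.70408436]), array([318.0161374 , 236.06266001]), array([317.9396354 , 243.36740283])]
```

View pics/w2.png

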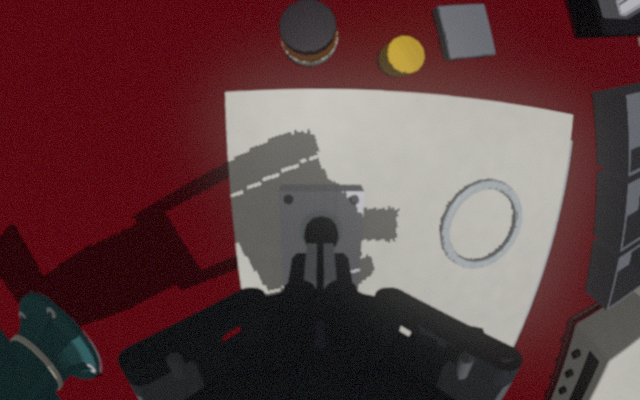

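Run:
```python
from h import *
from scipy.spatial.transform import Rotation as R
s=robot.get_state();Rt=R.from_quat(s["orientation"])
print(Rt.as_matrix().round(3))
for y in(-.011,0,.011):
  for z in(0,.014): 
    p=s["tcp_pos"]+Rt.apply([0,y,z]);print(y,z,wproj(p,s).round(1),((proj("side",p)-[260,170])*5).round(1))
im=cv2.imread("pics/w2.png");cv2.imwrite("pics/w2c.png",cv2.resize(im[180:300,260:380],None,fx=5,fy=5))
```

```text
[[ 0.957 -0.291  0.   ]
 [-0.291 -0.957 -0.   ]
 [ 0.    -0.    -1.   ]]
-0.011 0 [319.  226.9] [250.  305.8]
-0.011 0.014 [319.  217.6] [249.8 324.6]
0 0 [319.  244.7] [267.4 293.2]
0 0.014 [319.1 234.4] [267. 312.]
0.011 0 [319.  261.5] [284.6 280.7]
0.011 0.014 [319.1 250.4] [284.1 299.6]
```

View pics/w2c.png

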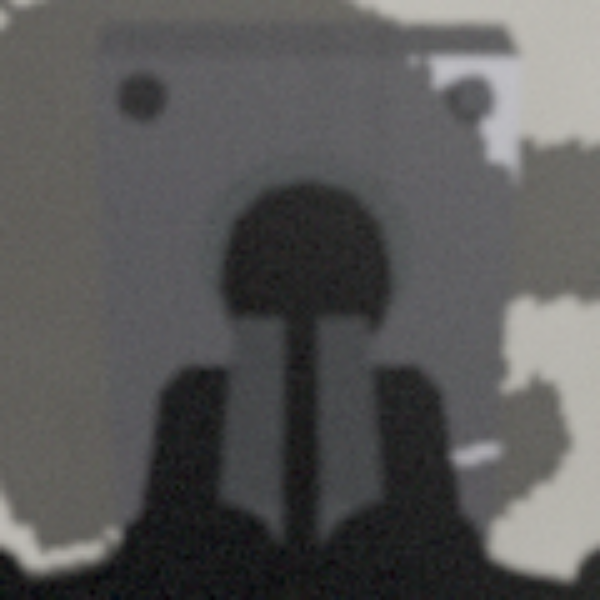

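Run:
```python
from h import *
from scipy.spatial.transform import Rotation as R
s=robot.get_state();Rt=R.from_quat(s["orientation"])
for x in(.0425,.003):
 for y in(-.011,.011):
  for z in(-.03,-.02,-.01,.001,.014): 
    p=s["tcp_pos"]+Rt.apply([x,y,z]);print(x,y,z,wproj(p,s).round(1))
im=cv2.imread("pics/wrist0.png");cv2.imwrite("pics/w0c.png",cv2.resize(im[220:370,140:500],None,fx=2,fy=2))
```

```text
0.0425 -0.011 -0.03 [408.2 251. ]
0.0425 -0.011 -0.02 [403.1 241.9]
0.0425 -0.011 -0.01 [398.6 233.7]
0.0425 -0.011 0.001 [394.1 225.6]
0.0425 -0.011 0.014 [389.3 217.2]
0.0425 0.011 -0.03 [402.7 289. ]
0.0425 0.011 -0.02 [398.4 278.5]
0.0425 0.011 -0.01 [394.5 269. ]
0.0425 0.011 0.001 [390.6 259.5]
0.0425 0.011 0.014 [386.4 249.5]
0.003 -0.011 -0.03 [325.4 252.5]
0.003 -0.011 -0.02 [325. 243.]
0.003 -0.011 -0.01 [324.7 234.5]
0.003 -0.011 0.001 [324.4 226.2]
0.003 -0.011 0.014 [324.1 217.5]
0.003 0.011 -0.03 [325.  291.2]
0.003 0.011 -0.02 [324.7 280.3]
0.003 0.011 -0.01 [324.5 270.4]
0.003 0.011 0.001 [324.2 260.6]
0.003 0.011 0.014 [323.9 250.3]
```

View pics/w0c.png

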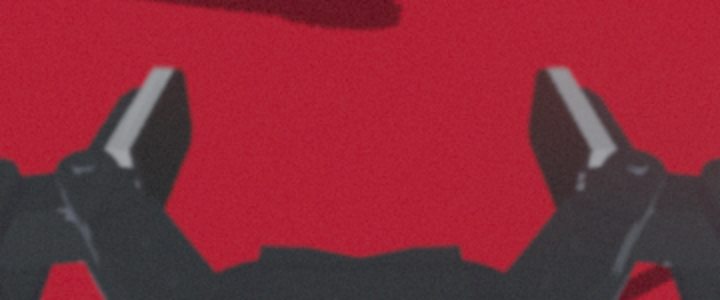

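Both cameras put the shut fingertips about 21 mm behind the TCP, not 14 mm ahead of it as `tip_reach` says. That leaves about 30 mm of air above the button. The pictures and the declared value disagree, so I'll keep going down slowly by feel.

carry_out(
  targets=[
    [0,0,-1,0],
    [0,0,-1,0],
    [0,0,-1,0],
    [0,0,0,0],
    [0,0,0,0],
  ],
)

```text
time: 9.35
tcp_pos: [0.5744, 0.1417, 0.1407]
orientation: [0.989, -0.147, -0.0, 0.0]
contact_force: [0.4, -0.6, 0.1]
finger_gap: 0.0003
```

carry_out(
  targets=[
    [0,0,-1,0],
    [0,0,-1,0],
    [0,0,-1,0],
    [0,0,0,0],
    [0,0,0,0],
  ],
)

```text
time: 9.85
tcp_pos: [0.5744, 0.1416, 0.1378]
orientation: [0.989, -0.147, 0.0, 0.0]
contact_force: [-0.1, 0.0, 1.6]
finger_gap: -0.0
```

carry_out(
  targets=[
    [0,0,-1,0],
    [0,0,-1,0],
    [0,0,0,0],
    [0,0,0,0],
    [0,0,0,0],
  ],
)

```text
time: 10.35
tcp_pos: [0.5744, 0.1416, 0.1359]
orientation: [0.989, -0.147, 0.0, -0.0]
contact_force: [0.4, -0.4, 0.0]
finger_gap: -0.0
```

carry_out(
  targets=[
    [0,0,-1,0],
    [0,0,-1,0],
    [0,0,-1,0],
    [0,0,0,0],
    [0,0,0,0],
  ],
)

```text
time: 10.85
tcp_pos: [0.5744, 0.1416, 0.1328]
orientation: [0.989, -0.147, -0.0, 0.0]
contact_force: [1.0, -0.6, 0.1]
finger_gap: -0.0001
```

carry_out(
  targets=[
    [0,0,-1,0],
    [0,0,-1,0],
    [0,0,-1,0],
    [0,0,0,0],
    [0,0,0,0],
  ],
)

```text
time: 11.35
tcp_pos: [0.5744, 0.1416, 0.1298]
orientation: [0.989, -0.147, -0.0, 0.0]
contact_force: [-0.3, -0.1, 0.3]
finger_gap: 0.0
```

Run:
```python
from h import *
s=robot.get_state();print(s["tcp_pos"],s["contact_force"])
im=robot.capture("side");cv2.imwrite("pics/s3.png",cv2.resize(im[170:280,260:400],None,fx=5,fy=5))
```

```text
[0.57435535 0.14163396 0.12977554] [-0.27340813 -0.08162998  0.28134932]
```

View pics/s3.png

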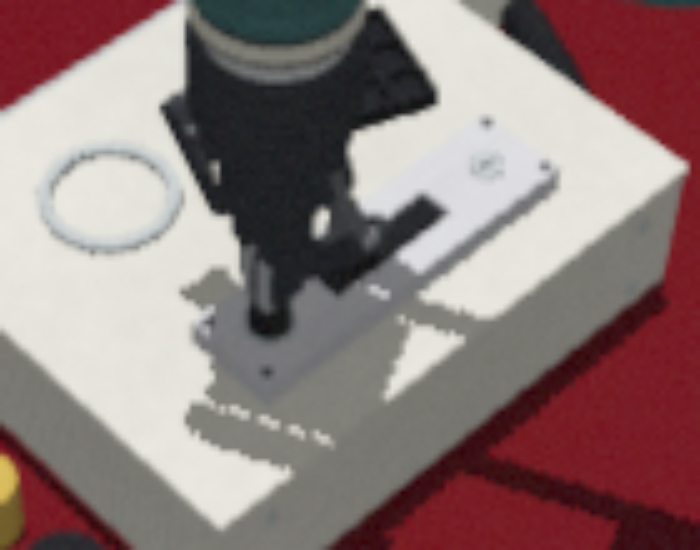

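The force is still zero with `tip_reach` nominally 14 mm below the plate's upper face, so the declared value is refuted. The picture shows the tips at crop (262,300), just above the button.

carry_out(
  targets=[
    [0,0,-1,0],
    [0,0,-1,0],
    [0,0,-1,0],
    [0,0,0,0],
    [0,0,0,0],
  ],
)

```text
time: 11.9
tcp_pos: [0.5743, 0.1417, 0.1268]
orientation: [0.989, -0.147, -0.0, 0.0]
contact_force: [0.4, 0.1, 0.2]
finger_gap: 0.0001
```

carry_out(
  targets=[
    [0,0,-1,0],
    [0,0,-1,0],
    [0,0,-1,0],
    [0,0,0,0],
    [0,0,0,0],
  ],
)

```text
time: 12.4
tcp_pos: [0.5744, 0.1417, 0.1238]
orientation: [0.989, -0.147, -0.0, 0.0]
contact_force: [-0.2, 0.6, -0.4]
finger_gap: 0.0003
```

carry_out(
  targets=[
    [0,0,-1,0],
    [0,0,-1,0],
    [0,0,0,0],
    [0,0,0,0],
    [0,0,0,0],
  ],
)

```text
time: 12.9
tcp_pos: [0.5744, 0.1416, 0.1219]
orientation: [0.989, -0.147, 0.0, 0.0]
contact_force: [0.1, 0.5, 0.8]
finger_gap: 0.0002
```

carry_out(
  targets=[
    [0,0,-1,0],
    [0,0,-1,0],
    [0,0,0,0],
    [0,0,0,0],
    [0,0,0,0],
  ],
)

```text
time: 13.4
tcp_pos: [0.5744, 0.1417, 0.1199]
orientation: [0.989, -0.147, 0.0, -0.0]
contact_force: [-0.3, 1.1, -0.6]
finger_gap: -0.0
```

carry_out(
  targets=[
    [0,0,-1,0],
    [0,0,-1,0],
    [0,0,0,0],
    [0,0,0,0],
    [0,0,0,0],
  ],
)

```text
time: 13.9
tcp_pos: [0.5745, 0.1417, 0.1182]
orientation: [0.989, -0.147, 0.0, -0.0]
contact_force: [-1.1, -0.9, 3.2]
finger_gap: 0.0001
```

carry_out(
  targets=[
    [0,0,-1,0],
    [0,0,-1,0],
    [0,0,0,0],
    [0,0,0,0],
    [0,0,0,0],
  ],
)

```text
time: 14.4
tcp_pos: [0.5745, 0.1417, 0.1164]
orientation: [0.989, -0.147, 0.0, -0.0]
contact_force: [-1.1, -0.4, 5.0]
finger_gap: 0.0001
```

Contact was at TCP z of about 0.119, with 3 to 5 N now. I'll press a little farther.

carry_out(
  targets=[
    [0,0,-1,0],
    [0,0,-1,0],
    [0,0,0,0],
    [0,0,0,0],
    [0,0,0,0],
  ],
)

```text
time: 14.9
tcp_pos: [0.5745, 0.1417, 0.1147]
orientation: [0.989, -0.147, 0.0, -0.0]
contact_force: [-2.1, 0.3, 5.3]
finger_gap: 0.0001
```

Run:
```python
from h import *
s=robot.get_state();print(s["tcp_pos"],s["contact_force"])
im=robot.capture("side");cv2.imwrite("pics/s4.png",cv2.resize(im[170:280,260:400],None,fx=5,fy=5))
```

```text
[0.57450884 0.14174242 0.11473766] [-2.14100272  0.34533399  5.33404983]
```

View pics/s4.png

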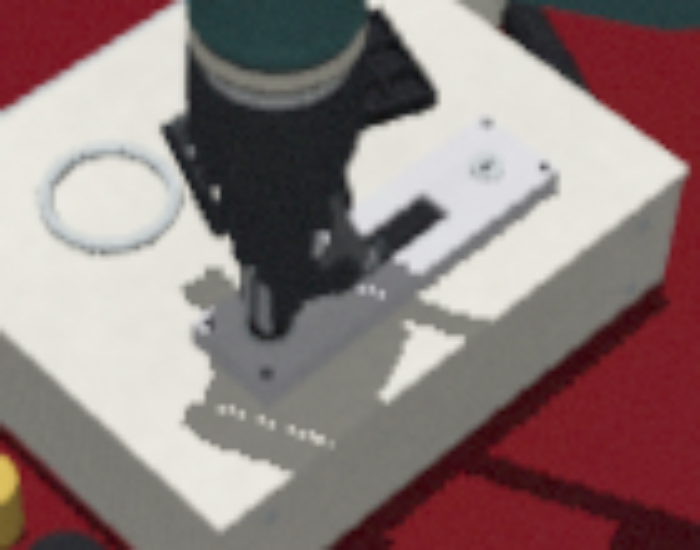

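carry_out(
  targets=[
    [0,0,-1,0],
    [0,0,0,0],
    [0,0,0,0],
    [0,0,0,0],
    [0,0,0,0],
  ],
)

```text
time: 15.45
tcp_pos: [0.5745, 0.1417, 0.1139]
orientation: [0.989, -0.147, 0.0, -0.0]
contact_force: [-2.5, -0.5, 6.3]
finger_gap: -0.0
```

Run:
```python
from h import *
s=robot.get_state();print(s["tcp_pos"],s["contact_force"])
im=robot.capture("side");cv2.imwrite("pics/s5.png",cv2.resize(im[170:280,260:400],None,fx=5,fy=5))
```

```text
[0.57449593 0.14171304 0.11388177] [-2.45704339 -0.52925191  6.29275093]
```

View pics/s5.png

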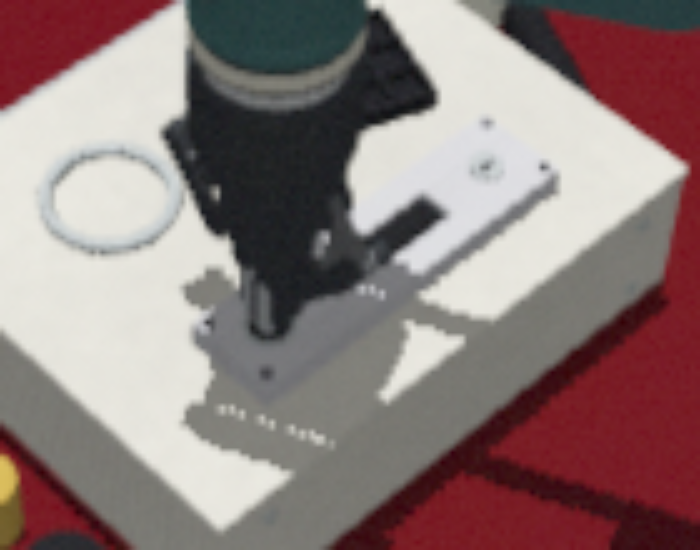

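carry_out(
  targets=[
    [0,0,-1,0],
    [0,0,0,0],
    [0,0,0,0],
    [0,0,0,0],
    [0,0,0,0],
  ],
)

```text
time: 16.0
tcp_pos: [0.5745, 0.1417, 0.1126]
orientation: [0.989, -0.147, 0.0, -0.0]
contact_force: [-1.9, -1.1, 5.1]
finger_gap: -0.0
```

Run:
```python
from h import *
s=robot.get_state();print(s["tcp_pos"],s["contact_force"],s["wrist_torque"])
im=robot.capture("side");cv2.imwrite("pics/s6.png",cv2.resize(im[170:280,260:400],None,fx=5,fy=5))
cv2.imwrite("pics/w6.png",robot.capture("wrist"))
```

```text
[0.57450746 0.14171871 0.11260522] [-1.89559085 -1.13076278  5.14718438] [0.01851454 0.2869818  0.02212628]
```

View pics/s6.png

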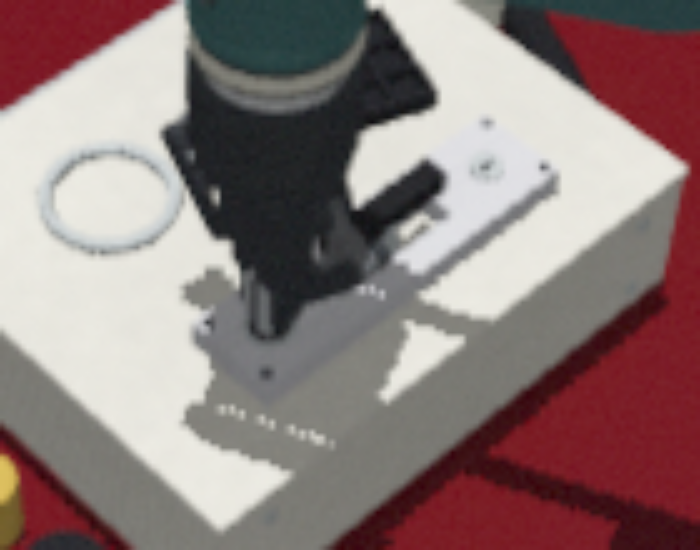

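View pics/w6.png

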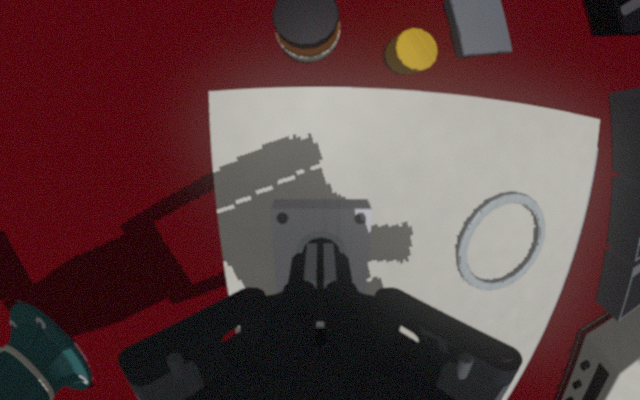

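The handle has popped out: its bar is raised at crop (400,195) in the side view, after about 6 mm of travel and at most 6.3 N. I'll raise, open and look at it.

carry_out(
  targets=[
    [0,0,15,0],
    [0,0,30,0],
    [0,0,35,0],
    [-5,-16,30,0],
    [-6,-19,0,0],
  ],
)

```text
time: 16.6
tcp_pos: [0.5657, 0.107, 0.2282]
orientation: [0.989, -0.146, 0.005, -0.001]
contact_force: [1.1, 0.4, 0.5]
finger_gap: -0.0001
```

carry_out(
  targets=[
    [-11,-35,0,0],
    [0,0,0,0],
    [0,0,0,0],
    [0,0,0,0],
    [0,0,0,0],
  ],
  gripper=-0.4,
)

```text
time: 17.1
tcp_pos: [0.5525, 0.0725, 0.2215]
orientation: [0.989, -0.146, -0.0, -0.0]
contact_force: [-0.1, -0.3, -0.3]
finger_gap: 0.0597
```

Run:
```python
from h import *
s=robot.get_state();print(s["tcp_pos"],s["contact_force"],s["finger_gap"])
cv2.imwrite("pics/w7.png",robot.capture("wrist"))
cv2.imwrite("pics/s7.png",robot.capture("side"));cv2.imwrite("pics/t7.png",robot.capture("top"))
for z in(.1455,.152):print(wproj((.552,.07,z),s))
```

```text
[0.55249968 0.07245542 0.22154524] [-0.11627369 -0.28148045 -0.30963101] 0.05971665788696618
[319.52564342 204.54431683]
[319.51994955 207.30143442]
```

View pics/w7.png

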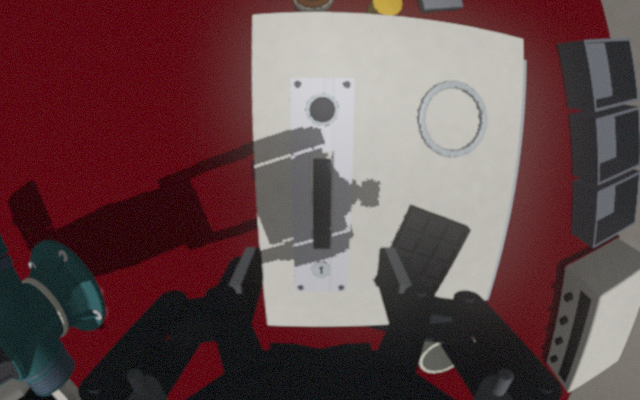

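View pics/s7.png

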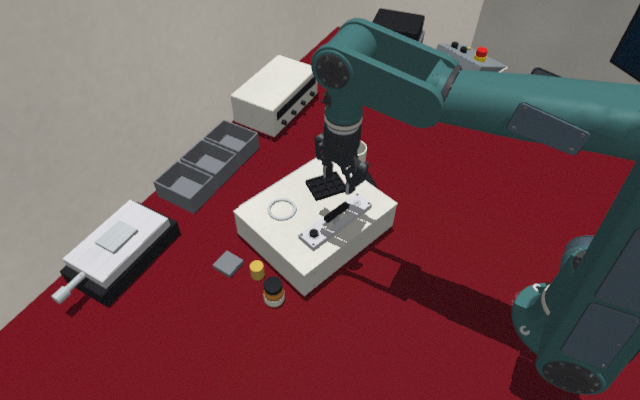

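Run:
```python
from h import *
s=robot.get_state()
im=cv2.imread("pics/w7.png");g=im.max(2)
m=np.zeros(g.shape,np.uint8);m[145:256,300:345]=(g[145:256,300:345]<70)
k,l,st,ce=cv2.connectedComponentsWithStats(m)
for i in range(1,k):
    if st[i,4]>200:
        ys,xs=np.where(l==i);r=cv2.minAreaRect(np.c_[xs,ys].astype(np.float32));print(ce[i],st[i],r)
        c=wonz(r[0],.152,s);print("centre",c.round(4))
        for rows in((160,175),(235,247)):
            q=(ys>=rows[0])&(ys<rows[1]);e=wonz((xs[q].mean(),ys[q].mean()),.152,s);print(e.round(4))
            last=e if rows[0]==160 else last
        d=last-e;print("yaw",np.degrees(np.arctan2(-d[0],d[1])))
        a=wonz((r[0][0],st[i,1]),.152,s);b=wonz((r[0][0],st[i,1]+st[i,3]),.152,s);print("len",np.linalg.norm(a-b),(a+b)/2)
for uv in((297.5,84.5),(346.5,84.5),(299,287),(341.5,287)):print(wonz(uv,.122,s).round(4))
cv2.imwrite("pics/w7c.png",cv2.resize(im[140:300,230:400],None,fx=4,fy=3.7))
```

```text
[321.28551819 204.55113246] [ 313  160   18   89 1457] ((321.4999694824219, 203.99996948242188), (87.99998474121094, 16.999996185302734), 90.0)
centre [0.5542 0.072  0.152 ]
[0.562  0.0999 0.152 ]
[0.5451 0.042  0.152 ]
yaw -16.26667449656958
len 0.07381701886832122 [0.55357938 0.06979772 0.152     ]
[0.5623 0.1658 0.122 ]
[0.6005 0.1543 0.122 ]
[ 0.5048 -0.0154  0.122 ]
[ 0.5452 -0.0277  0.122 ]
```

View pics/w7c.png

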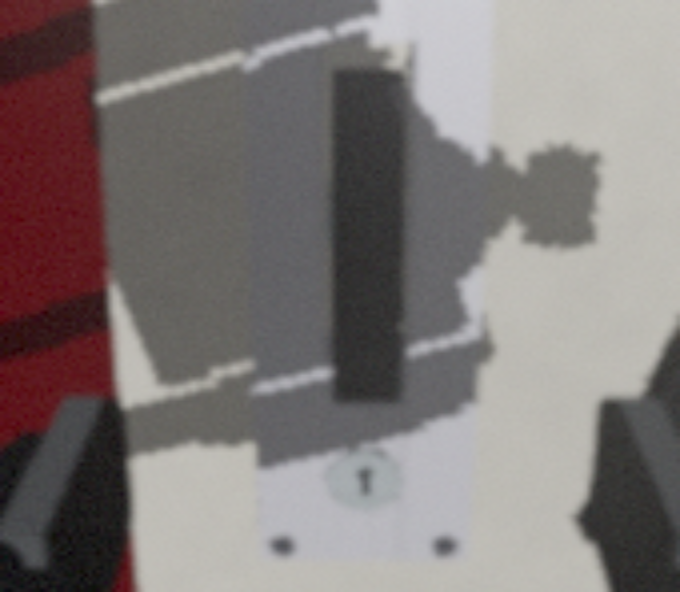

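The bar spans crop rows 70–400 with its centre near pixel (321.5, 204). That puts it at about (0.5535, 0.070) with yaw of about −16.5°, which matches the other views. The jaws stand either side of it. I'll descend with them open around it.

carry_out(
  targets=[
    [1,-2,-20,0],
    [0,0,-25,0],
    [0,0,-20,0],
    [0,0,-5,0],
    [0,0,0,0],
  ],
)

```text
time: 17.75
tcp_pos: [0.5529, 0.0699, 0.1509]
orientation: [0.989, -0.147, -0.001, 0.0]
contact_force: [0.8, 0.8, -0.1]
finger_gap: 0.0599
```

carry_out(
  targets=[
    [0,0,-9,0],
    [0,0,-9,0],
    [0,0,-8,0],
    [0,0,-7,0],
    [0,0,0,0],
  ],
)

```text
time: 18.25
tcp_pos: [0.5525, 0.0696, 0.1172]
orientation: [0.989, -0.147, -0.001, 0.0]
contact_force: [-0.3, 0.0, 0.2]
finger_gap: 0.0597
```

Run:
```python
from h import *
s=robot.get_state();print(s["tcp_pos"],s["contact_force"],s["finger_gap"])
cv2.imwrite("pics/w8.png",robot.capture("wrist"))
cv2.imwrite("pics/s8.png",cv2.resize(robot.capture("side")[150:270,270:410],None,fx=5,fy=5))
```

```text
[0.55251001 0.06958817 0.11722616] [-0.28486095  0.0029941   0.23115549] 0.05973898839519486
```

View pics/w8.png

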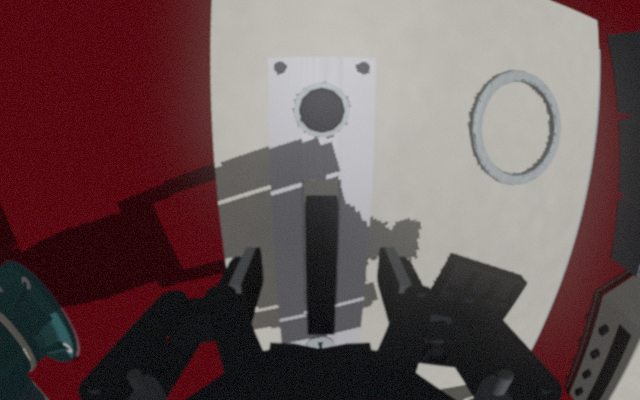

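View pics/s8.png

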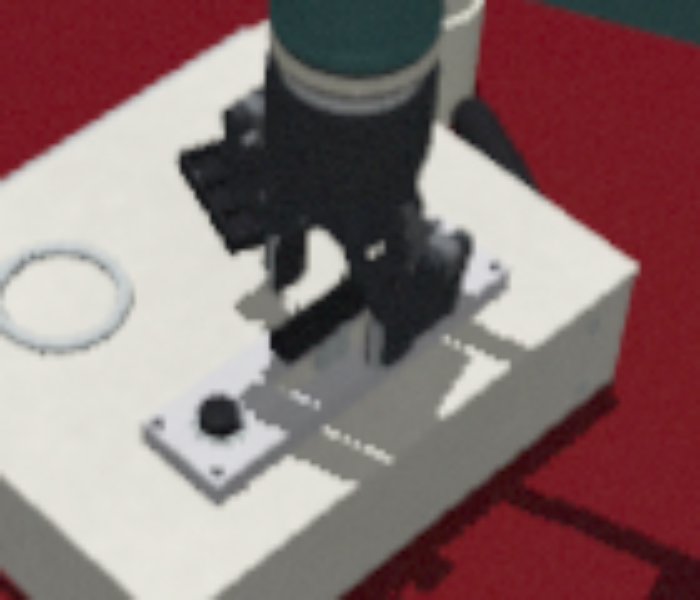

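The bar, at x≈321, is centred between the jaws, whose inner edges are at about 262 and 378, and the fingertips straddle it above the plate. I'll lower 4 mm and close gently.

carry_out(
  targets=[
    [1,0,-2,0],
    [0,0,-2,0],
    [0,0,0,0],
    [0,0,0,0],
    [0,0,0,0],
  ],
  gripper=0.3,
  newtons=30,
)

```text
time: 18.85
tcp_pos: [0.5545, 0.0697, 0.115]
orientation: [0.989, -0.147, 0.0, -0.0]
contact_force: [0.1, 0.3, 0.4]
finger_gap: 0.0297
```

Run:
```python
from h import *
s=robot.get_state();print(s["tcp_pos"],s["contact_force"],s["finger_gap"])
cv2.imwrite("pics/w9.png",robot.capture("wrist"))
cv2.imwrite("pics/s9.png",cv2.resize(robot.capture("side")[150:270,270:410],None,fx=5,fy=5))
```

```text
[0.55447917 0.06965237 0.11498995] [0.12038283 0.34640522 0.4171175 ] 0.029670415538187167
```

View pics/w9.png

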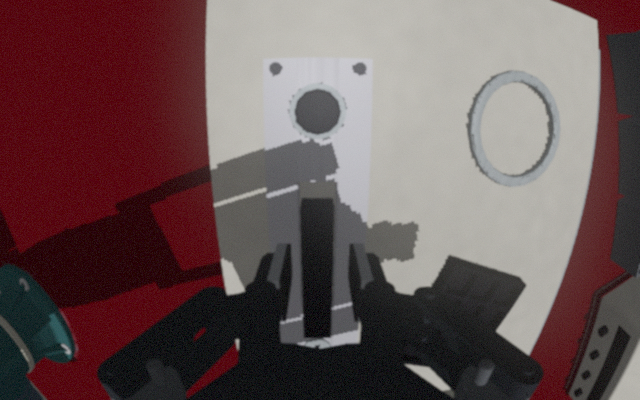

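View pics/s9.png

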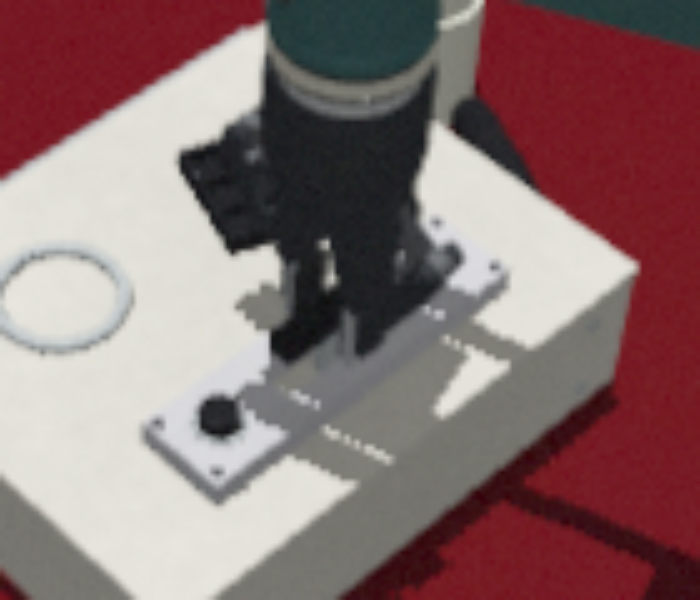

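The bar at x≈317.5 now sits about 1 mm off the jaw mid-line at 320. I'll shift back 1 mm and close.

carry_out(
  targets=[
    [-1,0,0,0],
    [0,0,0,0],
    [0,0,0,0],
    [0,0,0,0],
    [0,0,0,0],
  ],
  gripper=1,
  newtons=40,
)

```text
time: 19.45
tcp_pos: [0.5534, 0.0697, 0.115]
orientation: [0.989, -0.147, 0.0, -0.0]
contact_force: [-1.7, 0.7, 1.6]
finger_gap: 0.0149
```

Run:
```python
from h import *
s=robot.get_state();print(s["tcp_pos"],s["contact_force"],s["finger_gap"],s["wrist_torque"])
cv2.imwrite("pics/w10.png",robot.capture("wrist"))
cv2.imwrite("pics/s10.png",cv2.resize(robot.capture("side")[150:270,270:410],None,fx=5,fy=5))
```

```text
[0.5533794  0.06972911 0.11503956] [-1.72400437  0.65758553  1.58853394] 0.014908761262967876 [0.07764088 0.1795776  0.02336391]
```

View pics/w10.png

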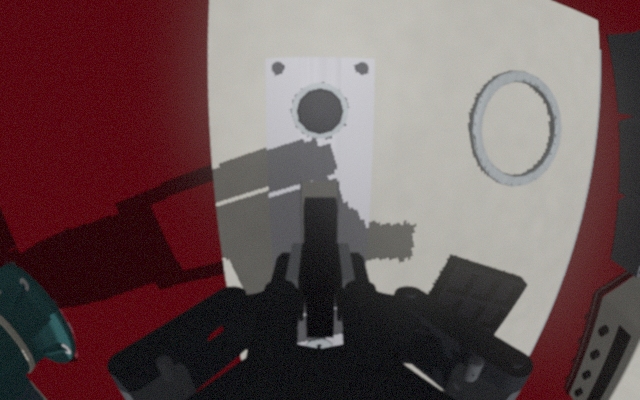

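View pics/s10.png

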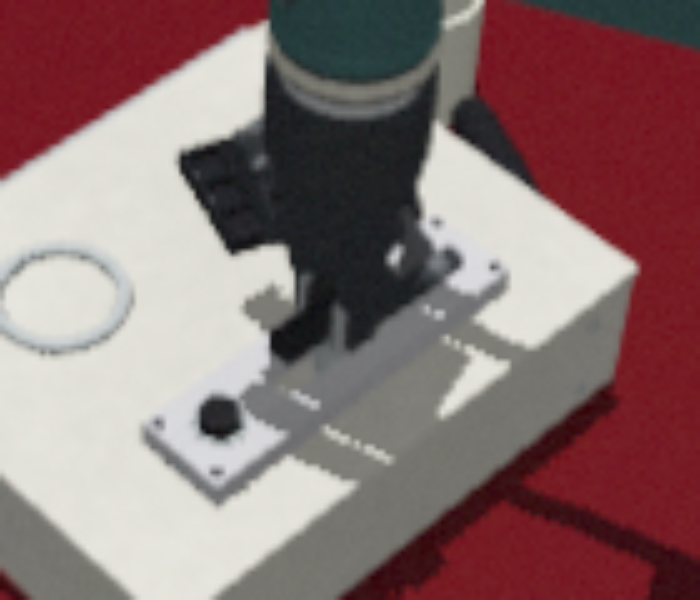

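Gripped with a 14.9 mm gap and sideways force under 2 N. Now I'll turn clockwise in stages, watching the side force.

carry_out(
  targets=[
    [0,0,0,-4],
    [0,0,0,-4],
    [0,0,0,-4],
    [0,0,0,-4],
    [0,0,0,0],
  ],
)

```text
time: 20.05
tcp_pos: [0.5534, 0.0697, 0.115]
orientation: [0.959, -0.283, 0.0, -0.0]
contact_force: [-1.3, 0.1, 2.1]
finger_gap: 0.0147
```

carry_out(
  targets=[
    [0,0,0,-4],
    [0,0,0,-4],
    [0,0,0,-4],
    [0,0,0,-4],
    [0,0,0,0],
  ],
)

```text
time: 20.55
tcp_pos: [0.5533, 0.0698, 0.115]
orientation: [0.911, -0.413, -0.0, -0.0]
contact_force: [-2.4, 0.4, 3.2]
finger_gap: 0.0149
```

carry_out(
  targets=[
    [0,0,0,-4],
    [0,0,0,-4],
    [0,0,0,-4],
    [0,0,0,-4],
    [0,0,0,0],
  ],
)

```text
time: 21.05
tcp_pos: [0.5534, 0.0699, 0.1151]
orientation: [0.845, -0.536, -0.0, -0.0]
contact_force: [-2.1, 0.6, 2.5]
finger_gap: 0.015
```

carry_out(
  targets=[
    [0,0,0,-4],
    [0,0,0,-4],
    [0,0,0,-4],
    [0,0,0,-2],
    [0,0,0,0],
  ],
)

```text
time: 21.55
tcp_pos: [0.5533, 0.0699, 0.115]
orientation: [0.773, -0.634, -0.0, -0.0]
contact_force: [-1.2, 1.0, 4.2]
finger_gap: 0.0147
```

Run:
```python
from h import *
s=robot.get_state();print(s["tcp_pos"],s["contact_force"],s["finger_gap"],s["wrist_torque"],np.degrees(2*np.arctan2(s["orientation"][1],s["orientation"][0])))
cv2.imwrite("pics/w11.png",robot.capture("wrist"))
cv2.imwrite("pics/s11.png",cv2.resize(robot.capture("side")[150:270,270:410],None,fx=5,fy=5))
```

```text
[0.55333499 0.06993905 0.11504983] [-1.19078164  0.99119313  4.15276221] 0.014716814316837338 [0.16419125 0.37706319 0.03420178] -78.72451043654296
```

View pics/w11.png

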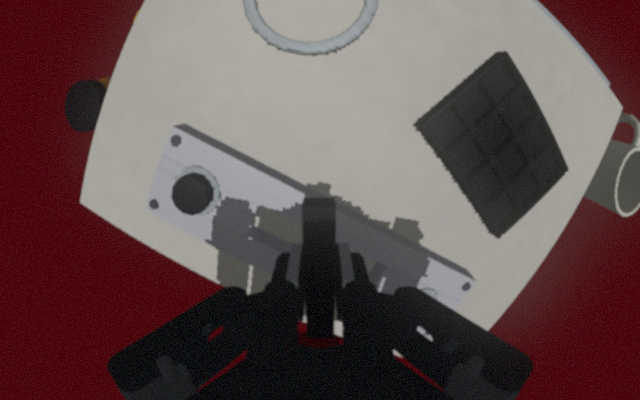

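View pics/s11.png

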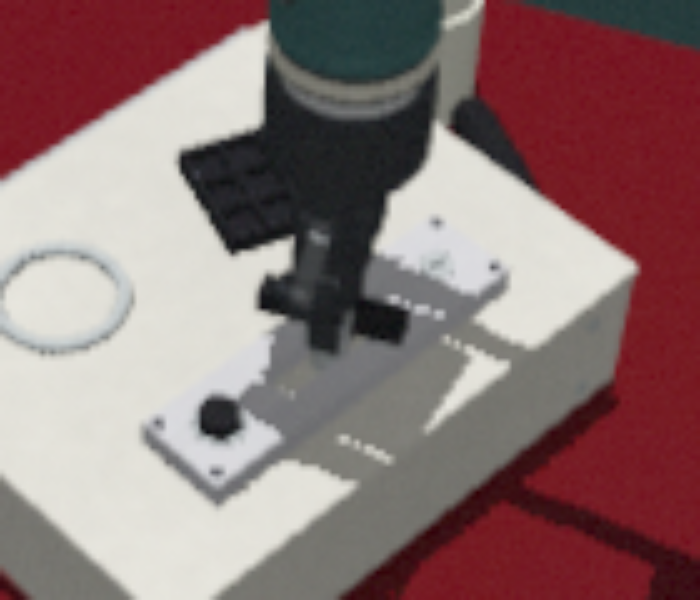

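The bar has turned about 62° with the gripper, and the upward push has grown to 4 N, as the lid spring would give. I'll turn 5° more for margin, then open and lift away.

carry_out(
  targets=[
    [0,0,0,-3],
    [0,0,0,-2],
    [0,0,0,0],
    [0,0,0,0],
    [0,0,0,0],
  ],
)

```text
time: 22.15
tcp_pos: [0.5533, 0.0698, 0.1149]
orientation: [0.744, -0.668, -0.0, -0.0]
contact_force: [-3.3, 2.1, 3.9]
finger_gap: 0.0151
```

carry_out(
  targets=[
    [0,0,2,0],
    [0,0,2,0],
    [0,0,0,0],
    [0,0,0,0],
    [0,0,0,0],
  ],
)

```text
time: 22.65
tcp_pos: [0.5535, 0.0697, 0.1188]
orientation: [0.744, -0.668, 0.0, -0.0]
contact_force: [-1.6, 1.1, 2.4]
finger_gap: 0.0149
```

After raising 4 mm the push is still upward, so the lid is following. Releasing.

carry_out(
  targets=[
    [0,0,0,0],
    [0,0,0,0],
    [0,0,0,0],
    [0,0,0,0],
    [0,0,0,0],
  ],
  gripper=-0.2,
)

```text
time: 23.15
tcp_pos: [0.5536, 0.0694, 0.1189]
orientation: [0.744, -0.669, 0.0, 0.0]
contact_force: [-0.0, -0.8, 1.8]
finger_gap: 0.0514
```

carry_out(
  targets=[
    [0,0,5,0],
    [0,0,15,0],
    [0,0,25,0],
    [0,0,30,0],
    [0,0,30,0],
  ],
)

```text
time: 23.65
tcp_pos: [0.553, 0.0699, 0.2257]
orientation: [0.744, -0.668, -0.0, -0.0]
contact_force: [0.8, -0.4, 0.7]
finger_gap: 0.0513
```

carry_out(
  targets=[
    [-30,-20,30,0],
    [-35,-30,10,0],
    [-35,-30,0,0],
    [-30,-30,0,0],
    [0,0,0,0],
  ],
)

```text
time: 24.15
tcp_pos: [0.4209, -0.0425, 0.2658]
orientation: [0.742, -0.67, 0.001, 0.0]
contact_force: [0.7, 0.4, -0.0]
finger_gap: 0.0511
```

Run:
```python
from h import *
s=robot.get_state();print(s["time"],s["tcp_pos"],s["contact_force"],s["finger_gap"])
im=robot.capture("side");cv2.imwrite("pics/s12.png",cv2.resize(im[130:310,210:410],None,fx=3.5,fy=3.3))
t=robot.capture("top");cv2.imwrite("pics/t12.png",cv2.resize(t[110:300,200:460],None,fx=3,fy=3))
cv2.imwrite("pics/w12.png",robot.capture("wrist"))
```

```text
24.15 [ 0.42085435 -0.04248189  0.2657817 ] [ 0.67028984  0.43378245 -0.01826913] 0.051116300549321925
```

View pics/s12.png

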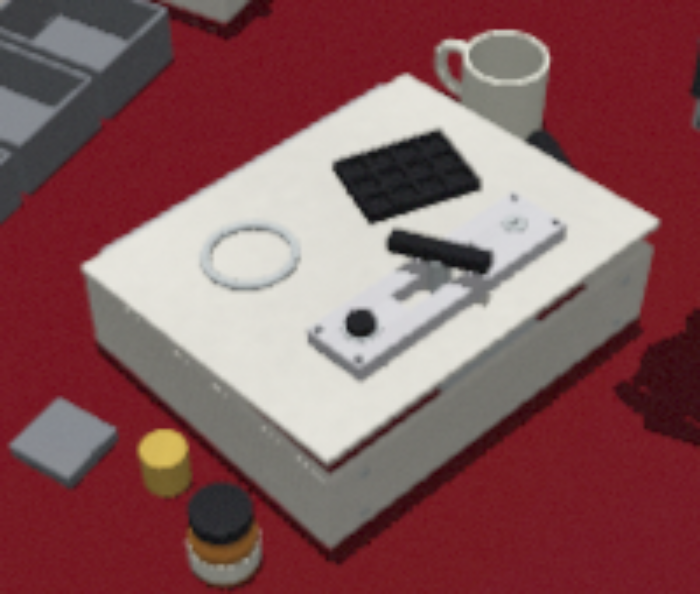

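View pics/t12.png

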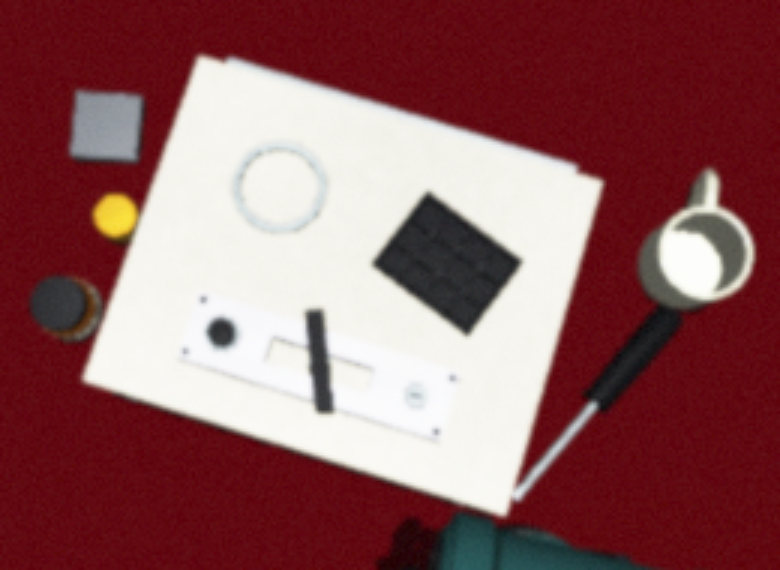

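The side view shows the lid ajar, with a gap along its front edge around (450,385). The handle is out and turned at (440,250). The tray, ring and other bystanders look to be where they were. I'll measure the bystanders' shifts against the first pictures before handing in.

Run:
```python
from h import *
for n in("top","side"):
    im0=cv2.imread(f"pics/{n}0.png")
    im=robot.capture(n)
    # gel box / brass / jar / driver / cup patches: template shift
    P={"top":dict(gel=(222,138,248,166),weight=(230,174,247,191),jar=(208,200,234,224),cup=(412,165,452,212),driver=(370,215,415,278),tray=(323,174,374,223),ring=(275,155,312,192)),
       "side":dict(gel=(212,247,245,277),weight=(248,260,266,281),jar=(260,275,288,306),tray=(303,170,350,202),ring=(264,195,299,224))}[n]
    for k,(a,b,c,d) in P.items():
        r=cv2.matchTemplate(im[b-8:d+8,a-8:c+8],im0[b:d,a:c],cv2.TM_CCOEFF_NORMED);_,v,_,p=cv2.minMaxLoc(r);print(n,k,round(v,3),(p[0]-8,p[1]-8))
s=robot.get_state();print(s["contact_force"],s["time"])
```

```text
top gel 0.998 (0, 0)
top weight 0.961 (0, 0)
top jar 0.874 (-1, 0)
top cup 0.999 (0, 0)
top driver 0.995 (1, -1)
top tray 0.994 (0, -1)
top ring 0.905 (0, -1)
side gel 0.998 (0, 0)
side weight 0.999 (0, 0)
side jar 0.996 (0, 0)
side tray 0.959 (0, -3)
side ring 0.795 (0, -2)
[ 0.2258547  -0.40653061 -0.33758475] 24.4
```

Bystanders are unmoved to within a pixel; the tray and ring simply rise with the lid.

```bash
python3 -c "
from bench import robot
print(robot.hand_in())"
```

```text
the job is handed in; nothing more can be done
None
```

The case is unlatched and handed in at 24.4 s: the lid stands ajar on its spring, with the handle out and turned.

- **Button:** I pressed it about 6 mm by feel, with at most 6.3 N in the readings, and the handle popped out.
- **Handle:** I pinched the bar and turned it 67° clockwise. The sideways force stayed at about 4 N or less in the readings. I then opened the gripper and drew it away.
- **Last checks:** The side view shows a gap along the lid's front edge, and the gripper touches nothing. The tray and ring moved only 1 to 3 pixels, as they would when rising with the lid. The other bystanders matched their first pictures within a pixel.
- **What disagreed:** `robot.tip_reach` says the fingertips stand 14 mm ahead of the tool centre point. Both cameras showed them about 21 mm behind it. The button's contact height fits 14 to 21 mm behind, so I worked from the cameras and from feel. The wrist camera also differed from the fixed cameras by about 2 mm, which I took up while centring the grip.
- **Not measured:** The lid angle was judged from the pictures only. The forces are readings at the end of each move, so brief peaks in between could have been missed.

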